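# Roll a spectacle tube case up the rack's ramp to its stop

## Robot

A 6-joint arm with a two-finger parallel gripper is mounted at the origin on the work surface. World frame = base frame: x ahead of the robot, y to its left, z up, the work surface at z = 0. Lengths are in mm, angles in rad, forces in N, time in s.
With the tool pointing down it reaches from about 350 to 975 mm from the base axis. Payload 7.1 kg.
Tool frame: the origin (TCP) lies at the very end of the fingers, on their centre line; the grasp point (between the pads) lies 19 mm behind it (ctrl.tcp_to_grasp is the distance from the TCP to the grasp point, in mm); z points along the fingers, x is the direction in which the jaws open and shut, and the axes are right-handed (so a half turn about z gives the same grasp; the last joint's range is limited). The gripper opens to 88 mm and grips with 3 to 60 N. Pads are 20 mm wide; open, the fingers measure 115 mm over their backs; the gripper's body (75 mm by 178 mm) begins 61 mm behind the grasp point.
Start: joints at [-1.304, 0.423, 1.63, -0, 1.089, -0.019], TCP at [176.221, -599.626, 222.675] pointing down, gripper open.
Joint ranges: [-3, 3], [-0.9, 2.11], [0.09, 2.58], [-1.31, 4.45], [0.11, 2.69], [-2.54, 2.54]. Speed limits (rad/s): [2.39, 2.39, 3.01, 3.14, 3.14, 3.14].

## Interface

Orientations are given as a rotation vector (axis times angle).
In Python, from workcell import get_obs, viewer, ctrl, masks_of gives the robot as it stands. The module is installed in compiled form; this text tells all that it offers.
- The arm moves only by the shell command python3 -m inch 'ROWS'. ROWS is JSON, a list of rows, each an object of numbers: "tx", "ty", "tz": the shift along the tool's x, y, z in cm; "ax", "ay", "az": the turn, a rotation vector about the tool's x, y, z in degrees; "jaw": the opening, from 0 (shut) to 1 (fully open). In form: [{"tx": .., "ty": .., "tz": .., "ax": .., "ay": .., "az": .., "jaw": ..}, ...]. A call has 1 to 12 rows; each row shifts and turns the commanded pose from where the row before left it, along the tool's axes as they then stand; what a row does not reach is not made up. A row lasts 1/8 s, in which the tool goes at most 62.5 mm and 10.7 degrees, less where a joint would pass 70% of its speed; a pose out of reach is approached as far as the arm can. A call is refused whole if a number of a shift passes 6.25 or a number of a turn 10.7, either way. A call with a gripper value outside its range is refused whole. The fingers move at their own pace and stop on an object; the grip force is fixed at half the most. Time passes only in rows, so rows that do not move let the fingers close. It gives the time, the measured TCP pose, the force and the opening at its end, in the units of the state.
- get_obs(): the state, without advancing time (a new reading comes with each control period).
- viewer.get_image(name): name is "scene" or "top"; returns (picture, depth): 384x512x3 uint8, red, green, blue; 384x512 float32, mm along the optical axis (not along the pixel's ray), 0 where there is no reading.
- viewer.get_calibration(name): a dict with "fx", "fy", "cx", "cy" (pixels), "rvec" (rotation vector, rad) and "tvec" (3), from world to camera coordinates, as OpenCV has them. Camera axes: x right, y down, z forward; pixel columns grow to the right and rows downward; lengths in mm; the calibration is good to about 2 mm. A picture is of the moment at which its call begins. get_calibration takes no time and is no camera call.
- ctrl.close_job(): hands the job in, once; it reports no verdict.
Trained networks look in the newest picture that a camera, given by its name, has taken for a name from the list of things; names that differ only in an ending like _2 or _b are one class to them, and where a whole thing is asked for, a point or a joint stands for the part that bears it (a point fixed in the world has none). Each returns a list of dicts, best first, with "score" (0 to 1); they miss things now and then, are a little off and sometimes report something else, mostly with a low value. They report only what shows in the picture. A call takes as long as a camera call. They do not tell look-alikes from the thing itself.
- masks_of(camera, thing): "pixels" (384x512 bool, what is visible of it) and "location" ([column, row] in pixels, amid what is visible of it).
The state is a dict: "t": time; "qpos": joint angles; "qvel": joint speeds; "joint_torque": joint torques, N m; "ee_pos": TCP position; "orientation": TCP orientation; "ft_force": force on the tool from outside, world axes, zero at the start; "moment": the same for the moment, N m; "width": finger opening in mm.
Only numpy, scipy, OpenCV 4.12 (cv2) and the standard library are available. Lean on these libraries where they do the work, as an engineer would, in place of code of your own. Each camera call takes 0.05 s, during which the arm holds its last target. There are 200 camera calls.

## Task

Push the red tube case up its lane of the wooden ramp with the fingertips, slowly and without letting it run away or roll back, until it tips over the crest and sits in the cradle against the stop at the top. Only push it, never pinch or lift it. Leave the blue case at the foot of the other lane and the rest of the table undisturbed, and back away at the end.

Things in the scene. Friction and masses are not known exactly. Their poses are not given: they have to be found in the camera images.
- rack: Fixed wooden ramp rack, two lanes side by side, 253 long (x) x 328 wide (y) x 65 high. Origin: centre of its underside; x points up the ramp (away from the robot), y left, z up. Lane centrelines y = +80 and -80, each 148 clear between a 12 thick middle rail and 10 thick outer rails, whose tops are at z = 32 (x -128 to -40) and z = 50 (x -40 to 110)
- ramp_foot (a point): Point on the rack's midline where the ramp begins, rack x = -60, z = 15. Before it a flat landing at z = 15 (x -120 to -60) with a lip at its robot side (x -128 to -120, top z = 21); after it the ramp rises straight to the crest, at 9.6 degrees. Same in both lanes
- crest (a point): Top edge of the ramp on the rack's midline, rack x = 70, z = 37. Behind it a 6 step down into the cradle, floor z = 31 (x 70 to 110)
- stop_face (a point): Foot of the stop on the rack's midline, rack x = 110, z = 31: upright face with a green strip in each lane, top at z = 65, 15 thick
- red_case: Red hard tube case for spectacles: smooth cylinder 44 diameter x 140 long, 80 to 170 g, thin brass band; origin at its centre, y along its axis, x and z turn as it rolls. Starts lying across the landing of either lane, axis along the rack's y, centre near rack x = -90, z = 37. It rolls freely. Seated against the stop its centre is at rack x = 88, z = 53 (up to 3 of play)
- blue_case: Blue tube case of the same size with a steel band, lying in the same way on the landing of the other lane; stays there
- black_glasses: Folded black spectacles standing loose on the table, 140 x 24 x 40 high; origin at the underside
- amber_glasses: Folded orange spectacles, loose, 140 x 24 x 40 high; origin at the underside
- teal_glasses: Folded green spectacles, loose, 140 x 24 x 40 high; origin at the underside
- screwdriver: Small loose screwdriver, 130 long, lying on the table
- steel_bottle: Steel drinking bottle, loose, 68 diameter x 220 high; origin at the underside
- screw_jar: Amber glass jar with a steel lid, loose, 48 diameter x 45 high; origin at the underside
Things that resemble listed ones, but are neither listed nor needed, are in the scene too. Leave any black, green or turquoise look-alike of the red_case alone.

How it is judged:
By the outcome, as a careful person would: the job done as asked, in the order asked, and still so for the second after the job is handed in, with the robot touching nothing.
It also fails if it takes over 43 s, if anything falls off the work surface, if the arm or the gripper's body presses on something with over 40 N, if the wrist force passes 120 N, or if a joint passes its speed limit or range.

## Working session

There is one attempt and no reset: what is moved stays moved. The work goes in short steps, Python scripts to look and compute and a shell command to move; the robot and the scene stay as the last step left them, time stands still between calls to the robot, and variables do not carry over. Pictures are saved under pics/ and viewed, about 8 in all and at most 12, crops included, and the job is handed in when it is done.

```bash
mkdir -p pics; cat > h.py <<'E'
import numpy as np, cv2
from workcell import get_obs, viewer, ctrl, masks_of
def cal(n):
    c=viewer.get_calibration(n); K=np.array([[c['fx'],0,c['cx']],[0,c['fy'],c['cy']],[0,0,1.]])
    return K,np.array(c['rvec'],float).ravel(),np.array(c['tvec'],float).ravel()
def world(n,depth,m):
    K,r,t=cal(n);v,u=np.nonzero(m&(depth>0));d=depth[v,u]
    P=np.stack([(u-K[0,2])/K[0,0]*d,(v-K[1,2])/K[1,1]*d,d],1)
    return (P-t)@cv2.Rodrigues(r)[0]
def proj(n,P):
    K,r,t=cal(n);return cv2.projectPoints(np.array(P,float).reshape(-1,1,3),r,t,K,None)[0].reshape(-1,2)
def save(im,f): cv2.imwrite('pics/'+f,cv2.cvtColor(im,cv2.COLOR_RGB2BGR))
E
python3 - <<'E'
from h import *
o=get_obs();print(o['t'],o['ee_pos'],o['orientation'],o['width'],o['ft_force'])
ims=[]
for n in('top','scene'):
    im,d=viewer.get_image(n);save(im,n+'0.png')
    for th in('red_case','blue_case','rack'):
        for m in masks_of(n,th):
            P=world(n,d,m['pixels']);print(n,th,round(m['score'],2),m['location'],len(P),np.median(P,0).round(),P.min(0).round(),P.max(0).round(), im[m['pixels']].mean(0).round())
E
```

```text
0.0 [ 176.10015732 -599.11907004  221.92217246] [-2.51446018e+00  1.88184274e+00  1.84983837e-03] 87.83301821887478 [ 0.92276587  0.12577366 -0.56190551]
top red_case 0.9 [178.2, 160.2] 521 [583. 221.  38.] [514. 176. -13.] [670. 270.  54.] [ 62. 158. 155.]
top red_case 0.82 [234.0, 187.4] 508 [477.  24.  54.] [452. -45.   5.] [512.  96.  70.] [211.  66.  56.]
top red_case 0.76 [192.0, 234.0] 504 [320. 176.  39.] [249. 136.  -8.] [393. 221.  56.] [30. 28. 29.]
top red_case 0.59 [140.7, 273.0] 511 [193. 355.  39.] [132. 303.  -8.] [254. 404.  52.] [ 65. 151.  80.]
top red_case 0.23 [353.5, 141.1] 518 [ 623. -374.  142.] [ 603. -413.    4.] [ 668. -350.  225.] [116. 114. 115.]
top blue_case 0.82 [281.5, 198.4] 476 [ 457. -136.   55.] [ 431. -203.   13.] [489. -66.  70.] [ 59.  99. 181.]
top rack 0.85 [262.1, 169.1] 5736 [576. -69.  28.] [ 408. -244.   -4.] [721. 110.  77.] [205. 178. 133.]
scene red_case 0.95 [272.6, 188.9] 638 [491.  16.  55.] [415. -49.   1.] [513.  95.  64.] [207.  38.  26.]
scene red_case 0.83 [342.7, 186.8] 631 [593. 216.  38.] [489. 174.  -2.] [657. 303.  49.] [ 29. 146. 139.]
scene red_case 0.61 [274.2, 151.7] 480 [327. 168.  37.] [254. 134.  -2.] [391. 218.  50.] [20. 18. 18.]
scene red_case 0.6 [284.9, 114.7] 272 [212. 339.  42.] [132. 298.   4.] [261. 408.  50.] [ 35. 141.  54.]
scene blue_case 0.71 [228.8, 209.4] 669 [ 471. -142.   55.] [ 433. -207.   26.] [492. -66.  65.] [ 36.  85. 179.]
scene rack 0.85 [269.6, 233.9] 7044 [601. -88.  32.] [ 391. -247.   -2.] [703. 129.  72.] [184. 151. 100.]
```

View pics/top0.png

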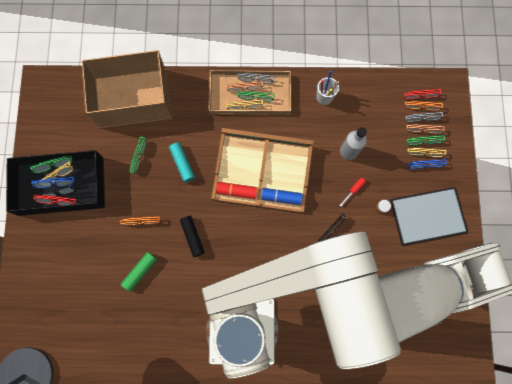

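View pics/scene0.png

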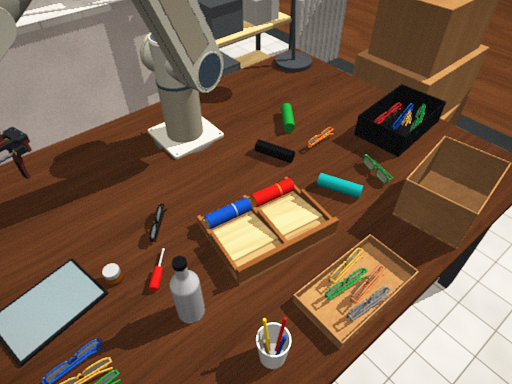

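The red case is at top px (238,190), scene (273,192), in the left lane (+y), with blue in the right lane at (282,197). These could be mistaken for it in the top view: turquoise (181,162), black (192,236), green (138,271), and the red screwdriver (357,188). I choose the red one in the rack. Next I'll fit the rack pose and check it in a crop.

```bash
cat > fit.py <<'E'
from h import *
from scipy.optimize import minimize
# silhouette fit of the rack + both cases in both cameras
def boxes():
    B=[(-128,-40,-164,164,0,32),(-40,110,-164,164,0,50),(110,125,-164,164,0,65)]
    return [np.array([(x,y,z) for x in b[:2] for y in b[2:4] for z in b[4:]],float) for b in B]
def toW(P,p): 
    c,s=np.cos(p[2]),np.sin(p[2]);return P@np.array([[c,s,0],[-s,c,0],[0,0,1]])+[p[0],p[1],0]
def fit(masks,p0):
    def cost(p):
        tot=0
        for n,m in masks.items():
            s=np.zeros((384*4,512*4),np.uint8)
            for b in boxes():
                q=proj(n,toW(b,p))*4+1.5
                cv2.fillConvexPoly(s,cv2.convexHull(q.astype(np.float32)).round().astype(np.int32),1)
            s=cv2.resize(s.astype(np.float32),(512,384),interpolation=cv2.INTER_AREA)
            tot+=np.abs(s-m).sum()
        return tot
    sim=np.array([p0]*4,float);sim[1,0]+=15;sim[2,1]+=15;sim[3,2]+=.06
    return minimize(cost,p0,method='Nelder-Mead',options=dict(initial_simplex=sim,xatol=.05,fatol=.5))
E
python3 - <<'E'
from fit import *
M={};D={}
for n in('top','scene'):
    im,d=viewer.get_image(n);D[n]=(im,d)
    M[n]=np.zeros((384,512))
    for th in('rack','red_case','blue_case'):
        r=masks_of(n,th)
        for k in r:
            P=np.median(world(n,d,k['pixels']),0)
            if k['score']>.5 and 400<P[0]<720 and -250<P[1]<110: M[n][k['pixels']]=1
both=fit(M,[555,-70,-.124]);print(both.x,both.fun)
for n in M: r=fit({n:M[n]},both.x);print(n,r.x,r.fun)
p=both.x;np.save('rack.npy',p)
c,s=np.cos(p[2]),np.sin(p[2])
for n in M:
    im,d=D[n]
    for nm in('red_case','blue_case'):
        k=[k for k in masks_of(n,nm) if (lambda q:400<q[0]<720 and -250<q[1]<110)(np.median(world(n,d,k['pixels']),0))][0]
        P=world(n,d,k['pixels'])-[p[0],p[1],0];P=np.c_[P[:,0]*c+P[:,1]*s,-P[:,0]*s+P[:,1]*c,P[:,2]]
        P=P[P[:,2]>45];t=P[P[:,2]>np.percentile(P[:,2],70)]
        print(n,nm,'rack frame',np.median(P,0).round(1),'top line',t.mean(0).round(1),P[:,1].min().round(),P[:,1].max().round())
im=D['top'][0].copy();B=cv2.resize(im[115:225,200:325],None,fx=5,fy=5,interpolation=cv2.INTER_CUBIC)
for b in boxes():
    for i in range(8):
        for j in range(i):
            if bin(i^j).count('1')==1:
                q=proj('top',toW(b[[i,j]],p));q=((q-[200,115])*5+2).astype(int)
                cv2.line(B,tuple(map(int,q[0])),tuple(map(int,q[1])),(255,0,255),1)
save(B,'fit.png')
E
```

```text
[ 5.57333618e+02 -6.70992683e+01 -1.33797337e-01] 594.625
top [ 5.57321171e+02 -6.70947865e+01 -1.33998864e-01] 307.8125
scene [ 5.57178491e+02 -6.63222388e+01 -1.31071234e-01] 282.75
top red_case rack frame [-90.5  77.2  55.1] top line [-87.2  76.2  60.8] 12.0 148.0
top blue_case rack frame [-88.8 -79.3  55.6] top line [-87.4 -79.6  61.2] -151.0 -11.0
scene red_case rack frame [-79.4  76.   57.3] top line [-86.6  81.3  61.3] 8.0 151.0
scene blue_case rack frame [-78.3 -83.3  57.5] top line [-86.4 -81.6  61.3] -151.0 -9.0
```

View pics/fit.png

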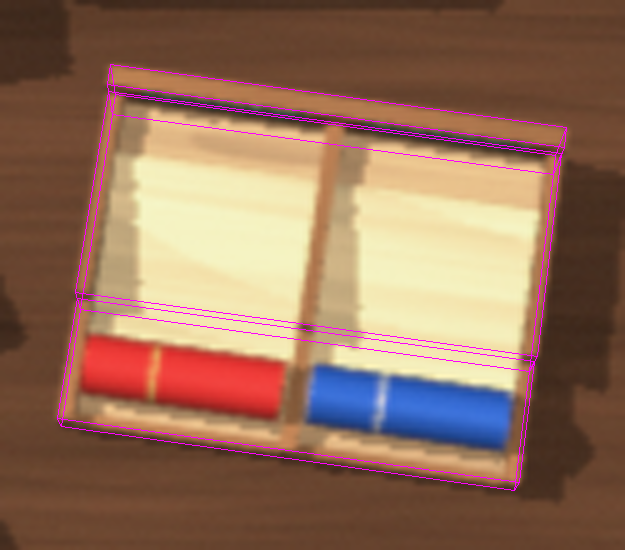

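The crop confirms it: red case with a brass band in the left lane, and the fitted outline matches the rack. Case centre is at about rack (-89, 79).

```bash
cat > go.py <<'E'
import sys
from h import *
from scipy.spatial.transform import Rotation as R
p=np.load('rack.npy');c,s=np.cos(p[2]),np.sin(p[2])
A=np.array([[c,-s,0],[s,c,0],[0,0,1]])
def report(tgt=None):
    o=get_obs();T=R.from_rotvec(o['orientation']);e=np.array(o['ee_pos'])
    rk=A.T@(e-[p[0],p[1],0])
    G=R.from_matrix(np.c_[-A[:,1],-A[:,0],[0,0,-1]])
    print('t',round(o['t'],2),'rack',rk.round(1),'F',(A.T@o['ft_force']).round(1),'w',round(o['width']),'turn',np.degrees((T.inv()*G).as_rotvec()).round(1))
    if tgt is not None:
        d=A@np.array(tgt)+[p[0],p[1],0]-e
        print('shift now cm',(T.inv().apply(d)/10).round(2),'after turn',(G.inv().apply(d)/10).round(2))
if __name__=='__main__': report([float(x) for x in sys.argv[1:4]] if len(sys.argv)>3 else None)
E
python3 go.py -145 79 120
```

```text
t 1.0 rack [-306.7 -578.6  222.7] F [ 0.1  0.4 -0.5] w 88 turn [-0. -0. 24.]
shift now cm [-53.47 -41.55  10.27] after turn [-65.76 -16.17  10.27]
```

```bash
python3 -m inch '[{"az":8,"jaw":0.7},{"az":8,"jaw":0.7},{"az":8,"jaw":0.7},{"tx":-4,"ty":-1,"jaw":0.7},{"tx":-5,"ty":-1.2,"jaw":0.7},{"tx":-5,"ty":-1.2,"jaw":0.7},{"tx":-5,"ty":-1.2,"jaw":0.7},{"tx":-5,"ty":-1.2,"jaw":0.7},{"tx":-5,"ty":-1.2,"jaw":0.7},{"tx":-5,"ty":-1.2,"jaw":0.7},{"tx":-5,"ty":-1.2,"jaw":0.7},{"tx":-5,"ty":-1.2,"jaw":0.7}]'; python3 go.py -145 79 120
```

```text
t 1.0 rack [-306.7 -578.6  222.7] F [ 0.1  0.4 -0.5] w 88 turn [-0. -0. 24.]
shift now cm [-53.47 -41.55  10.27] after turn [-65.76 -16.17  10.27]$[0]: bad value
```

```bash
python3 -m inch '[{"tx":0,"ty":0,"tz":0,"ax":0,"ay":0,"az":8,"jaw":0.7},{"tx":0,"ty":0,"tz":0,"ax":0,"ay":0,"az":8,"jaw":0.7},{"tx":0,"ty":0,"tz":0,"ax":0,"ay":0,"az":8,"jaw":0.7},{"tx":-4,"ty":-1,"tz":0,"ax":0,"ay":0,"az":0,"jaw":0.7},{"tx":-5,"ty":-1.2,"tz":0,"ax":0,"ay":0,"az":0,"jaw":0.7},{"tx":-5,"ty":-1.2,"tz":0,"ax":0,"ay":0,"az":0,"jaw":0.7},{"tx":-5,"ty":-1.2,"tz":0,"ax":0,"ay":0,"az":0,"jaw":0.7},{"tx":-5,"ty":-1.2,"tz":0,"ax":0,"ay":0,"az":0,"jaw":0.7},{"tx":-5,"ty":-1.2,"tz":0,"ax":0,"ay":0,"az":0,"jaw":0.7},{"tx":-5,"ty":-1.2,"tz":0,"ax":0,"ay":0,"az":0,"jaw":0.7},{"tx":-5,"ty":-1.2,"tz":0,"ax":0,"ay":0,"az":0,"jaw":0.7},{"tx":-5,"ty":-1.2,"tz":0,"ax":0,"ay":0,"az":0,"jaw":0.7}]'; python3 go.py -145 79 120
```

```text
t: 2.5
ee_pos: [340.2, -176.2, 223.0]
orientation: [-2.068, 2.364, -0.002]
ft_force: [-0.2, -0.6, 0.0]
width: 61.5
t 2.5 rack [-200.6 -137.1  223. ] F [-0.1 -0.6  0. ] w 61 turn [-0.1 -0.   0. ]
shift now cm [-21.61  -5.56  10.3 ] after turn [-21.61  -5.56  10.3 ]
```

```bash
python3 -m inch '[{"tx":-5,"ty":-1.3,"tz":1,"ax":0,"ay":0,"az":0,"jaw":0.7},{"tx":-5,"ty":-1.3,"tz":2,"ax":0,"ay":0,"az":0,"jaw":0.7},{"tx":-5,"ty":-1.3,"tz":2,"ax":0,"ay":0,"az":0,"jaw":0.7},{"tx":-4,"ty":-1.1,"tz":2,"ax":0,"ay":0,"az":0,"jaw":0.7},{"tx":-2,"ty":-0.5,"tz":2,"ax":0,"ay":0,"az":0,"jaw":0.7},{"tx":-0.6,"ty":0,"tz":1.3,"ax":0,"ay":0,"az":0,"jaw":0.7},{"tx":0,"ty":0,"tz":0,"ax":0,"ay":0,"az":0,"jaw":0.7}]'; python3 go.py -145 79 29
python3 - <<'E'
from h import *
im,d=viewer.get_image('scene');save(cv2.resize(im[100:280,150:400],None,fx=3,fy=3),'s1.png')
E
```

```text
t: 3.38
ee_pos: [421.9, 29.1, 119.0]
orientation: [2.068, -2.362, -0.002]
ft_force: [-0.4, -0.1, 0.3]
width: 61.5
t 3.38 rack [-147.    77.2  119. ] F [-0.3 -0.1  0.3] w 62 turn [ 0.1 -0.   0.1]
shift now cm [-0.18 -0.22  9.  ] after turn [-0.18 -0.2   9.  ]
```

View pics/s1.png

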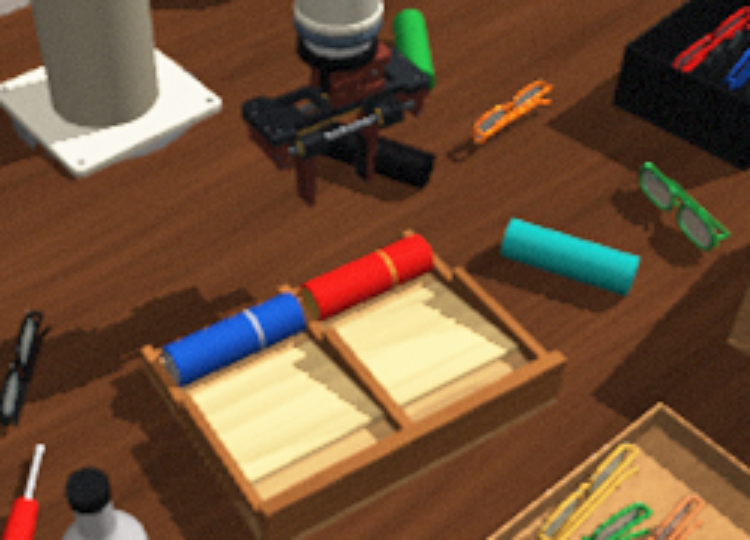

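The gripper is above and behind the red case, and the black look-alike stays clear below the gripper body. I'll descend and then creep to contact.

```bash
python3 -m inch '[{"tx":-0.2,"ty":0,"tz":2,"ax":0,"ay":0,"az":0,"jaw":0.7},{"tx":0,"ty":0,"tz":2.5,"ax":0,"ay":0,"az":0,"jaw":0.7},{"tx":0,"ty":0,"tz":2.5,"ax":0,"ay":0,"az":0,"jaw":0.7},{"tx":0,"ty":-0.2,"tz":1.5,"ax":0,"ay":0,"az":0,"jaw":0.7},{"tx":0,"ty":-0.5,"tz":0.5,"ax":0,"ay":0,"az":0,"jaw":0.7},{"tx":0,"ty":-0.5,"tz":0,"ax":0,"ay":0,"az":0,"jaw":0.7},{"tx":0,"ty":-0.3,"tz":0,"ax":0,"ay":0,"az":0,"jaw":0.7},{"tx":0,"ty":-0.2,"tz":0,"ax":0,"ay":0,"az":0,"jaw":0.7},{"tx":0,"ty":-0.2,"tz":0,"ax":0,"ay":0,"az":0,"jaw":0.7},{"tx":0,"ty":0,"tz":0,"ax":0,"ay":0,"az":0,"jaw":0.7}]'; python3 go.py -122 79 29
```

```text
t: 4.68
ee_pos: [442.2, 28.7, 29.8]
orientation: [-2.069, 2.364, -0.0]
ft_force: [0.1, 0.1, -0.3]
width: 61.3
t 4.67 rack [-126.9   79.6   29.8] F [ 0.1  0.2 -0.3] w 61 turn [-0.  0.  0.]
shift now cm [ 0.06 -0.49  0.08] after turn [ 0.06 -0.49  0.08]
```

```bash
python3 -m inch '[{"tx":0,"ty":-0.2,"tz":0,"ax":0,"ay":0,"az":0,"jaw":0.7},{"tx":0,"ty":-0.2,"tz":0,"ax":0,"ay":0,"az":0,"jaw":0.7},{"tx":0,"ty":-0.2,"tz":0,"ax":0,"ay":0,"az":0,"jaw":0.7},{"tx":0,"ty":-0.2,"tz":0,"ax":0,"ay":0,"az":0,"jaw":0.7},{"tx":0,"ty":-0.2,"tz":0,"ax":0,"ay":0,"az":0,"jaw":0.7},{"tx":0,"ty":-0.2,"tz":0,"ax":0,"ay":0,"az":0,"jaw":0.7},{"tx":0,"ty":-0.2,"tz":0,"ax":0,"ay":0,"az":0,"jaw":0.7},{"tx":0,"ty":-0.2,"tz":0,"ax":0,"ay":0,"az":0,"jaw":0.7}]'; cat > see.py <<'E'
from go import *
report()
for n in('top','scene'):
    im,d=viewer.get_image(n)
    hsv=cv2.cvtColor(im,cv2.COLOR_RGB2HSV)
    m=((hsv[...,0]<6)|(hsv[...,0]>174))&(hsv[...,1]>150)&(hsv[...,2]>90)
    P=(world(n,d,m)-[p[0],p[1],0])@A
    k=(P[:,0]>-120)&(P[:,0]<115)&(P[:,1]>0)&(P[:,1]<160)&(P[:,2]>30);P=P[k]
    # circle of known radius fit in x,z
    from scipy.optimize import least_squares
    f=least_squares(lambda q:np.hypot(P[:,0]-q[0]-q[2]*(P[:,1]-80),P[:,2]-q[1])-22,[np.median(P[:,0]),np.median(P[:,2])-15,0],loss='soft_l1')
    print(n,len(P),'centre x,z',f.x[:2].round(1),'skew deg',np.degrees(f.x[2]).round(1),'y',np.percentile(P[:,1],[1,99]).round())
    save(im,f'{n}_{get_obs()["t"]:.2f}.png')
E
python3 see.py
```

```text
t: 5.68
ee_pos: [457.9, 26.5, 29.7]
orientation: [2.069, -2.364, -0.0]
ft_force: [-0.8, -0.3, -0.2]
width: 61.5
t 5.67 rack [-111.    79.5   29.7] F [-0.7 -0.4 -0.2] w 61 turn [0. 0. 0.]
  return _methods._mean(a, axis=axis, dtype=dtype,
  ret = ret.dtype.type(ret / rcount)
Traceback (most recent call last):
  File "see.py", line 11, in <module>
    f=least_squares(lambda q:np.hypot(P[:,0]-q[0]-q[2]*(P[:,1]-80),P[:,2]-q[1])-22,[np.median(P[:,0]),np.median(P[:,2])-15,0],loss='soft_l1')
ValueError: Initial guess is outside of provided bounds
```

```bash
sed -i "s/('top','scene')/('scene',)/" see.py; python3 see.py; python3 - <<'E'
import cv2,glob
f=sorted(glob.glob('pics/scene_*'))[-1];im=cv2.imread(f);cv2.imwrite('pics/s2.png',cv2.resize(im[120:260,180:380],None,fx=4,fy=4,interpolation=cv2.INTER_CUBIC))
E
```

```text
t 5.72 rack [-110.7   79.6   29.7] F [ 0.5 -0.1  0.5] w 61 turn [-0.  0.  0.]
scene 562 centre x,z [-77.9  39.1] skew deg 0.4 y [ 10. 148.]
```

View pics/s2.png

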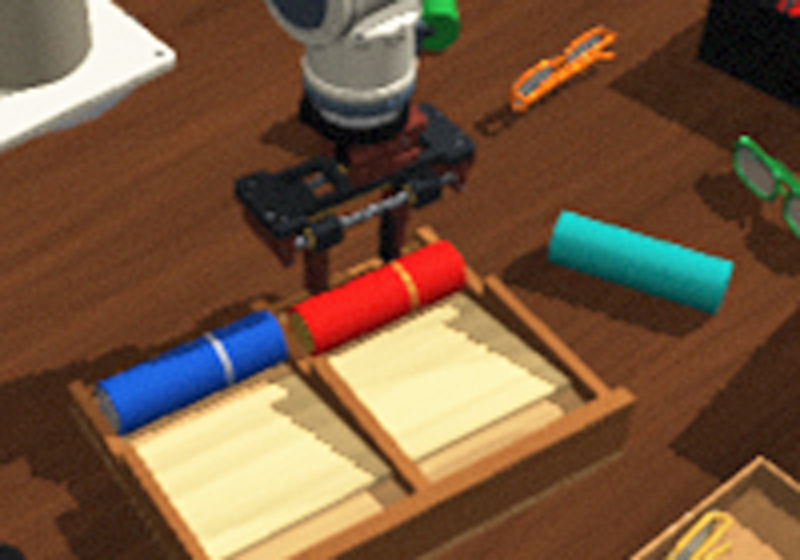

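Contact is made: the case moved about 10 mm, still square (0.4° skew), with the centre 33 mm ahead of the TCP. Pushing on to the ramp.

```bash
python3 -m inch '[{"tx":0,"ty":-0.2,"tz":0,"ax":0,"ay":0,"az":0,"jaw":0.7},{"tx":0,"ty":-0.2,"tz":0,"ax":0,"ay":0,"az":0,"jaw":0.7},{"tx":0,"ty":-0.2,"tz":0,"ax":0,"ay":0,"az":0,"jaw":0.7},{"tx":0,"ty":-0.2,"tz":0,"ax":0,"ay":0,"az":0,"jaw":0.7},{"tx":0,"ty":-0.2,"tz":0,"ax":0,"ay":0,"az":0,"jaw":0.7},{"tx":0,"ty":-0.2,"tz":0,"ax":0,"ay":0,"az":0,"jaw":0.7},{"tx":0,"ty":-0.2,"tz":-0.03,"ax":0,"ay":0,"az":0,"jaw":0.7},{"tx":0,"ty":-0.2,"tz":-0.04,"ax":0,"ay":0,"az":0,"jaw":0.7},{"tx":0,"ty":-0.2,"tz":-0.04,"ax":0,"ay":0,"az":0,"jaw":0.7},{"tx":0,"ty":-0.2,"tz":-0.04,"ax":0,"ay":0,"az":0,"jaw":0.7},{"tx":0,"ty":-0.2,"tz":-0.04,"ax":0,"ay":0,"az":0,"jaw":0.7},{"tx":0,"ty":-0.2,"tz":-0.04,"ax":0,"ay":0,"az":0,"jaw":0.7}]'; python3 see.py
```

```text
t: 7.28
ee_pos: [481.6, 23.3, 32.0]
orientation: [2.069, -2.364, -0.0]
ft_force: [-1.2, 1.2, 1.2]
width: 61.7
t 7.28 rack [-87.1  79.5  32. ] F [-1.4  1.   1.2] w 62 turn [ 0. -0.  0.]
scene 572 centre x,z [-55.1  40.5] skew deg -0.4 y [ 10. 148.]
```

```bash
python3 -m inch '[{"tx":0,"ty":-0.2,"tz":-0.03,"ax":0,"ay":0,"az":0,"jaw":0.7},{"tx":0,"ty":-0.25,"tz":-0.04,"ax":0,"ay":0,"az":0,"jaw":0.7},{"tx":0,"ty":-0.25,"tz":-0.04,"ax":0,"ay":0,"az":0,"jaw":0.7},{"tx":0,"ty":-0.25,"tz":-0.04,"ax":0,"ay":0,"az":0,"jaw":0.7},{"tx":0,"ty":-0.25,"tz":-0.04,"ax":0,"ay":0,"az":0,"jaw":0.7},{"tx":0,"ty":-0.25,"tz":-0.04,"ax":0,"ay":0,"az":0,"jaw":0.7},{"tx":0,"ty":-0.25,"tz":-0.04,"ax":0,"ay":0,"az":0,"jaw":0.7},{"tx":0,"ty":-0.25,"tz":-0.04,"ax":0,"ay":0,"az":0,"jaw":0.7},{"tx":0,"ty":-0.25,"tz":-0.04,"ax":0,"ay":0,"az":0,"jaw":0.7},{"tx":0,"ty":-0.25,"tz":-0.04,"ax":0,"ay":0,"az":0,"jaw":0.7},{"tx":0,"ty":-0.25,"tz":-0.04,"ax":0,"ay":0,"az":0,"jaw":0.7},{"tx":0,"ty":-0.25,"tz":-0.04,"ax":0,"ay":0,"az":0,"jaw":0.7}]'; python3 see.py
```

```text
t: 8.82
ee_pos: [511.0, 19.4, 36.7]
orientation: [2.069, -2.364, -0.0]
ft_force: [-1.9, -0.1, 2.1]
width: 61.5
t 8.82 rack [-57.5  79.6  36.7] F [-1.9 -0.4  2.1] w 62 turn [ 0. -0.  0.]
scene 584 centre x,z [-25.7  45.3] skew deg 0.0 y [ 10. 148.]
```

```bash
python3 -m inch '[{"tx":0,"ty":-0.25,"tz":-0.04,"ax":0,"ay":0,"az":0,"jaw":0.7},{"tx":0,"ty":-0.25,"tz":-0.04,"ax":0,"ay":0,"az":0,"jaw":0.7},{"tx":0,"ty":-0.25,"tz":-0.04,"ax":0,"ay":0,"az":0,"jaw":0.7},{"tx":0,"ty":-0.25,"tz":-0.04,"ax":0,"ay":0,"az":0,"jaw":0.7},{"tx":0,"ty":-0.25,"tz":-0.04,"ax":0,"ay":0,"az":0,"jaw":0.7},{"tx":0,"ty":-0.25,"tz":-0.04,"ax":0,"ay":0,"az":0,"jaw":0.7},{"tx":0,"ty":-0.25,"tz":-0.04,"ax":0,"ay":0,"az":0,"jaw":0.7},{"tx":0,"ty":-0.25,"tz":-0.04,"ax":0,"ay":0,"az":0,"jaw":0.7},{"tx":0,"ty":-0.25,"tz":-0.04,"ax":0,"ay":0,"az":0,"jaw":0.7},{"tx":0,"ty":-0.25,"tz":-0.04,"ax":0,"ay":0,"az":0,"jaw":0.7},{"tx":0,"ty":-0.25,"tz":-0.04,"ax":0,"ay":0,"az":0,"jaw":0.7},{"tx":0,"ty":-0.25,"tz":-0.04,"ax":0,"ay":0,"az":0,"jaw":0.7}]'; python3 see.py
```

```text
t: 10.38
ee_pos: [540.7, 15.5, 41.5]
orientation: [-2.069, 2.364, -0.0]
ft_force: [-1.8, -0.1, 1.8]
width: 61.3
t 10.38 rack [-27.5  79.6  41.5] F [-1.7 -0.3  1.8] w 61 turn [-0.  0.  0.]
scene 615 centre x,z [ 4.4 50.5] skew deg -0.1 y [ 10. 148.]
```

```bash
python3 -m inch '[{"tx":0,"ty":-0.25,"tz":-0.04,"ax":0,"ay":0,"az":0,"jaw":0.7},{"tx":0,"ty":-0.25,"tz":-0.04,"ax":0,"ay":0,"az":0,"jaw":0.7},{"tx":0,"ty":-0.25,"tz":-0.04,"ax":0,"ay":0,"az":0,"jaw":0.7},{"tx":0,"ty":-0.25,"tz":-0.04,"ax":0,"ay":0,"az":0,"jaw":0.7},{"tx":0,"ty":-0.25,"tz":-0.04,"ax":0,"ay":0,"az":0,"jaw":0.7},{"tx":0,"ty":-0.25,"tz":-0.04,"ax":0,"ay":0,"az":0,"jaw":0.7},{"tx":0,"ty":-0.25,"tz":-0.04,"ax":0,"ay":0,"az":0,"jaw":0.7},{"tx":0,"ty":-0.25,"tz":-0.04,"ax":0,"ay":0,"az":0,"jaw":0.7},{"tx":0,"ty":-0.25,"tz":-0.04,"ax":0,"ay":0,"az":0,"jaw":0.7},{"tx":0,"ty":-0.25,"tz":-0.04,"ax":0,"ay":0,"az":0,"jaw":0.7}]'; python3 see.py
```

```text
t: 11.68
ee_pos: [565.5, 12.1, 45.5]
orientation: [2.069, -2.364, 0.0]
ft_force: [-1.6, -0.1, 1.4]
width: 61.4
t 11.68 rack [-2.5 79.6 45.5] F [-1.6 -0.4  1.4] w 61 turn [ 0. -0.  0.]
scene 634 centre x,z [29.5 54.5] skew deg -0.0 y [ 10. 148.]
```

```bash
python3 -m inch '[{"tx":0,"ty":-0.25,"tz":-0.04,"ax":0,"ay":0,"az":0,"jaw":0.7},{"tx":0,"ty":-0.25,"tz":-0.04,"ax":0,"ay":0,"az":0,"jaw":0.7},{"tx":0,"ty":-0.25,"tz":-0.04,"ax":0,"ay":0,"az":0,"jaw":0.7},{"tx":0,"ty":-0.25,"tz":-0.04,"ax":0,"ay":0,"az":0,"jaw":0.7},{"tx":0,"ty":-0.25,"tz":-0.04,"ax":0,"ay":0,"az":0,"jaw":0.7},{"tx":0,"ty":-0.25,"tz":-0.04,"ax":0,"ay":0,"az":0,"jaw":0.7},{"tx":0,"ty":-0.25,"tz":-0.03,"ax":0,"ay":0,"az":0,"jaw":0.7},{"tx":0,"ty":-0.25,"tz":-0.03,"ax":0,"ay":0,"az":0,"jaw":0.7},{"tx":0,"ty":-0.25,"tz":-0.02,"ax":0,"ay":0,"az":0,"jaw":0.7},{"tx":0,"ty":-0.25,"tz":0,"ax":0,"ay":0,"az":0,"jaw":0.7},{"tx":0,"ty":-0.2,"tz":0,"ax":0,"ay":0,"az":0,"jaw":0.7},{"tx":0,"ty":-0.2,"tz":0,"ax":0,"ay":0,"az":0,"jaw":0.7}]'; python3 see.py
```

```text
t: 13.22
ee_pos: [594.2, 8.3, 48.6]
orientation: [2.069, -2.364, -0.0]
ft_force: [-1.8, 0.2, 1.7]
width: 61.8
t 13.22 rack [26.4 79.6 48.6] F [-1.8 -0.   1.7] w 62 turn [0. 0. 0.]
scene 657 centre x,z [58.3 59.3] skew deg 0.0 y [ 10. 148.]
```

```bash
python3 -m inch '[{"tx":0,"ty":-0.15,"tz":0,"ax":0,"ay":0,"az":0,"jaw":0.7},{"tx":0,"ty":-0.15,"tz":0,"ax":0,"ay":0,"az":0,"jaw":0.7},{"tx":0,"ty":-0.15,"tz":0,"ax":0,"ay":0,"az":0,"jaw":0.7},{"tx":0,"ty":-0.15,"tz":0,"ax":0,"ay":0,"az":0,"jaw":0.7},{"tx":0,"ty":-0.15,"tz":0,"ax":0,"ay":0,"az":0,"jaw":0.7},{"tx":0,"ty":-0.15,"tz":0,"ax":0,"ay":0,"az":0,"jaw":0.7},{"tx":0,"ty":-0.15,"tz":0,"ax":0,"ay":0,"az":0,"jaw":0.7},{"tx":0,"ty":-0.15,"tz":0,"ax":0,"ay":0,"az":0,"jaw":0.7},{"tx":0,"ty":-0.15,"tz":0,"ax":0,"ay":0,"az":0,"jaw":0.7},{"tx":0,"ty":-0.1,"tz":0,"ax":0,"ay":0,"az":0,"jaw":0.7}]'; python3 see.py
```

```text
t: 14.52
ee_pos: [608.6, 6.4, 48.7]
orientation: [-2.069, 2.364, -0.0]
ft_force: [0.5, 0.3, 0.3]
width: 61.4
t 14.53 rack [41.  79.6 48.7] F [0.5 0.4 0.3] w 61 turn [-0.  0.  0.]
scene 539 centre x,z [86.1 54.6] skew deg 0.3 y [ 10. 148.]
```

It tipped into the cradle. A gentle nudge will make sure it sits against the stop.

```bash
python3 -m inch '[{"tx":0,"ty":-0.2,"tz":0.05,"ax":0,"ay":0,"az":0,"jaw":0.7},{"tx":0,"ty":-0.2,"tz":0.05,"ax":0,"ay":0,"az":0,"jaw":0.7},{"tx":0,"ty":-0.2,"tz":0.05,"ax":0,"ay":0,"az":0,"jaw":0.7},{"tx":0,"ty":-0.2,"tz":0.05,"ax":0,"ay":0,"az":0,"jaw":0.7},{"tx":0,"ty":-0.2,"tz":0,"ax":0,"ay":0,"az":0,"jaw":0.7},{"tx":0,"ty":-0.15,"tz":0,"ax":0,"ay":0,"az":0,"jaw":0.7},{"tx":0,"ty":-0.1,"tz":0,"ax":0,"ay":0,"az":0,"jaw":0.7},{"tx":0,"ty":-0.1,"tz":0,"ax":0,"ay":0,"az":0,"jaw":0.7},{"tx":0,"ty":-0.1,"tz":0,"ax":0,"ay":0,"az":0,"jaw":0.7}]'; python3 see.py
```

```text
t: 15.7
ee_pos: [621.8, 4.6, 46.6]
orientation: [2.067, -2.363, -0.003]
ft_force: [-5.7, 0.1, 4.3]
width: 61.8
t 15.7 rack [54.3 79.6 46.6] F [-5.7 -0.6  4.3] w 62 turn [ 0.1 -0.   0. ]
scene 543 centre x,z [86.1 54.8] skew deg 0.2 y [ 10. 147.]
```

The push was resisted (5.7 N) and the case didn't move, so it is seated against the stop. Backing straight off, then up and away.

```bash
python3 -m inch '[{"tx":0,"ty":0.1,"tz":0,"ax":0,"ay":0,"az":0,"jaw":0.7},{"tx":0,"ty":0.2,"tz":0,"ax":0,"ay":0,"az":0,"jaw":0.7},{"tx":0,"ty":0.5,"tz":0,"ax":0,"ay":0,"az":0,"jaw":0.7},{"tx":0,"ty":1.5,"tz":0,"ax":0,"ay":0,"az":0,"jaw":0.7},{"tx":0,"ty":2.5,"tz":-0.5,"ax":0,"ay":0,"az":0,"jaw":0.7},{"tx":0,"ty":3,"tz":-2,"ax":0,"ay":0,"az":0,"jaw":0.7},{"tx":0,"ty":3,"tz":-3,"ax":0,"ay":0,"az":0,"jaw":0.7},{"tx":0,"ty":4,"tz":-4,"ax":0,"ay":0,"az":0,"jaw":0.7},{"tx":0,"ty":4,"tz":-4,"ax":0,"ay":0,"az":0,"jaw":0.7},{"tx":2,"ty":0,"tz":-3,"ax":0,"ay":0,"az":0,"jaw":0.7},{"tx":4,"ty":0,"tz":-1,"ax":0,"ay":0,"az":0,"jaw":0.7}]'
python3 -m inch '[{"tx":5,"ty":0.5,"tz":0,"ax":0,"ay":0,"az":0,"jaw":0.7},{"tx":5,"ty":1.2,"tz":0,"ax":0,"ay":0,"az":0,"jaw":0.7},{"tx":5,"ty":1.2,"tz":0,"ax":0,"ay":0,"az":0,"jaw":0.7},{"tx":5,"ty":1.2,"tz":0,"ax":0,"ay":0,"az":0,"jaw":0.7},{"tx":5,"ty":1.2,"tz":0,"ax":0,"ay":0,"az":0,"jaw":0.7},{"tx":5,"ty":0.5,"tz":0,"ax":0,"ay":0,"az":0,"jaw":0.7},{"tx":3,"ty":0,"tz":0,"ax":0,"ay":0,"az":0,"jaw":0.7},{"tx":0,"ty":0,"tz":0,"ax":0,"ay":0,"az":0,"jaw":0.7},{"tx":0,"ty":0,"tz":0,"ax":0,"ay":0,"az":0,"jaw":0.7}]'
sed -i "s/('scene',)/('top','scene')/" see.py; python3 see.py; python3 - <<'E'
import cv2,glob,numpy as np
a=cv2.imread(sorted(glob.glob('pics/top_*'),key=lambda f:float(f[9:-4]))[-1]);b=cv2.imread(sorted(glob.glob('pics/scene_*'),key=lambda f:float(f[11:-4]))[-1])
cv2.imwrite('pics/end.png',np.hstack([cv2.resize(a[20:320,:400],(400,300)),cv2.resize(b[80:380,100:500],(400,300))]))
E
```

```text
t: 17.12
ee_pos: [428.4, -29.8, 223.6]
orientation: [-2.07, 2.359, -0.005]
ft_force: [0.9, 0.5, -0.5]
width: 61.7
t: 18.25
ee_pos: [326.7, -348.1, 221.3]
orientation: [-2.069, 2.364, 0.002]
ft_force: [0.3, 0.7, -0.3]
width: 61.2
t 18.25 rack [-191.1 -309.2  221.3] F [ 0.2  0.7 -0.3] w 61 turn [0.  0.1 0. ]
top 440 centre x,z [88.5 52.9] skew deg -0.3 y [ 11. 148.]
scene 506 centre x,z [86.2 54.6] skew deg 0.5 y [ 10. 148.]
```

View pics/end.png

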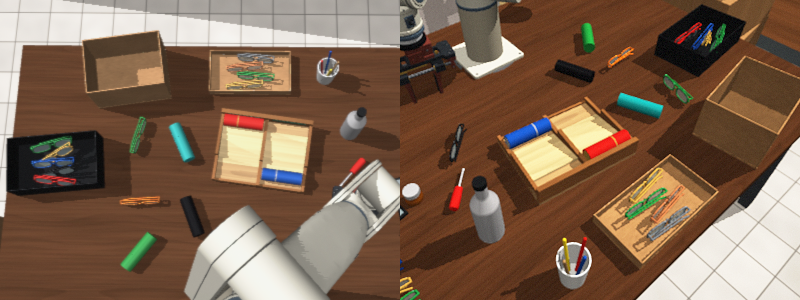

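The red case sits in the cradle against the stop (left panel, 243,122). The blue case is still on its landing (282,177), everything else is where it was, and the arm is clear.

```bash
python3 -c "from workcell import ctrl; print(ctrl.close_job())"
```

```text
the job is handed in; nothing more can be done
None
```

The red case is in the cradle against the stop, and I handed the job in at about 18 s of the 43 s allowed. I pushed it up the left lane with both fingertips, jaws held partly open, at 12–20 mm/s. It stayed in contact and square in the lane all the way to the crest.

- **Seating:** after it tipped over, a gentle press met about 6 N along the ramp (7 N in all) without moving the case. I then backed the arm away.
- **Final position:** the top camera put the centre at rack x = 88.5, z = 52.9, against a nominal 88 and 53. The scene camera read 86.2 and 54.6. The two differ by about 2 mm, which is within the calibration error and play.
- **Rest of the table:** in the final picture the blue case was still on its landing and the other objects looked unmoved. I judged that by eye only, and the arm hid part of the top view.
- **Refused command:** my first move was rejected because it left out some fields. Nothing moved, and I resent it complete.

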